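# Try the junction-box cover, free its slide bolt if caught, and hold it open

## Robot

A 7-joint arm with a two-finger parallel gripper is mounted at the origin on the work surface. World frame = base frame: x ahead of the robot, y to its left, z up, the work surface at z = 0. Lengths are in m, angles in rad, forces in N, time in s.
With the tool pointing down it reaches from about 0.4 to 0.875 m from the base axis. Payload 19.3 kg.
Tool frame: the origin (TCP) lies on the centre line of the jaws, within the pads' length; the fingertips stand 14 mm ahead of it and the grasp point (between the pads) lies 5 mm behind it; y points along the fingers, x is the direction in which the jaws open and shut, and the axes are right-handed (so a half turn about y gives the same grasp; the last joint's range is limited). The gripper opens to 85 mm and grips with 20 to 120 N. Pads are 22 mm wide; open, the fingers measure 114 mm over their backs; the gripper's body (76 mm by 85 mm) begins 54 mm behind the grasp point. The pads swing forward as they close: fully open they stand 13 mm farther back than shut.
Start: joints at [-1.202, 0.521, -0.036, 1.599, 0.021, 1.021, -0.113], TCP at [0.266, 0.566, 0.214] pointing down, gripper open.
Joint ranges: [-2.91, 2.91], [-0.3, 2.13], [-1.5, 1.42], [0.17, 2.43], [-1.26, 4.41], [0.16, 1.93], [-2.52, 2.52]. Speed limits (rad/s): [1.89, 1.89, 2.39, 2.39, 3.01, 3.01, 3.01].

## Interface

Orientations are given as [roll, pitch, yaw] about the fixed x, y, z axes, in that order (R = Rz(yaw) Ry(pitch) Rx(roll)).
In Python, from workcell import monitor, grab_frame, workorder gives the robot as it stands.
- The arm moves only by the tool drive_tool, never from a script. Its argument "steps" is one flat list of numbers, 5 for each row, row after row: the finger opening in mm, from 0 to 85.4, then the shift along the world's x, y, z in mm, then the turn about the world's z in degrees. In form: [fingers, tx, ty, tz, twist, fingers, tx, ty, tz, twist, ...]. A call has exactly 5 rows; each row shifts and turns the commanded pose from where the row before left it; what a row does not reach is not made up. A row lasts 1/12 s, in which the tool goes at most 41.7 mm and 7.16 degrees, less where a joint would pass 70% of its speed; a pose out of reach is approached as far as the arm can. A call is refused whole if a number of a shift passes 41.7 or a number of a turn 7.16, either way. A call with a gripper value outside its range is refused whole. The fingers move at their own pace and stop on an object; "grip_force" is the grip in N (left out, the last holds). Time passes only in rows, so rows that do not move let the fingers close, or fill a call up. It gives the time, the measured TCP pose, the force and the opening at its end, in the units of the state.
- monitor.observe(): the state, without advancing time (a new reading comes with each control period).
- grab_frame(name): name is "side" or "top"; returns a dict with "frame" (420x560x3 uint8, red, green, blue), "vertical_fov" (degrees; the focal length in pixels is half the picture's height over the tangent of half this angle, whatever the lens; pixels are square), "cx", "cy" (the principal point, pixels), "xyz" and "orientation" of the camera in the world. Camera axes: x right, y down, z forward; pixel columns grow to the right and rows downward; lengths in m; the calibration is good to about 2 mm. A picture is of the moment at which its call begins. There is no depth.
- workorder.job_done(): hands the job in, once; it reports no verdict.
The state is a dict: "clock": time; "qpos": joint angles; "qd": joint speeds; "joint_efforts": joint torques, N m; "position": TCP position; "tool_rot": TCP orientation; "force": force on the tool from outside, world axes, zero at the start; "moment": the same for the moment, N m; "grip_width": finger opening in m.
Only numpy, scipy, OpenCV 4.12 (cv2) and the standard library are available. Lean on these libraries where they do the work, as an engineer would, in place of code of your own. Each camera call takes 0.05 s, during which the arm holds its last target. There are 200 camera calls.

## Task

Open the hinged cover of the grey junction box and keep it open so that a colleague can work inside. The slide bolt on the cover is unmarked, so before moving it give the cover's handle a short tug upward to feel whether the bolt is holding; if the cover is caught, push the thumb piece right across to the other end of its slot (doing so on a free cover would bolt it). Then raise the cover at least half-way to upright, 45 degrees or a little more, and finish while still gripping it and holding it there, without shifting the things around the box.

Things in the scene. Friction and masses are not known exactly. Their poses are not given: they have to be found in the camera images.
- junction_box: Grey steel junction box lying on its back, fixed to the bench, turned up to 0.4 rad; 240 mm in x, 340 in y, 102 high without cover. Origin: centre of its underside, on the bench. +x points from the front (handle side) to the far side with the hinge; +y along the front to the end with the slide bolt (left of the handle); z up. Black cable glands stick 26 mm out of the -y wall, 50 mm up.
- cover (a joint): Opening angle, rad: 0 shut, grows as the front edge rises, stop at 1.35. Flat cover 250 x 348 mm, top face 106 mm above the bench when shut, 0.4 to 0.85 kg. Nothing props it: it falls shut when let go. Lifting it at the handle takes 2 to 5 N. If the bolt holds it, it rattles up about 0.03 rad (6 to 7 mm at the handle) and stops dead; if not, it keeps rising.
- cover_hinge (a point): Middle of the cover's hinge line, 124 mm beyond the box's centre (+x) and 102 mm above the bench; the line is parallel to the box's y. The point turns with the cover; shut, its axes are those of the box.
- cover_handle (a point): Middle of the bar of the steel bridge handle on the cover, near its front edge, mid-way along the box. Round bar 10 mm thick, parallel to the box's y, straight for 84 mm, centre line 45 mm above the cover's top face. In the cover's axes it lies 215 mm in front of the hinge line (-x) and 49 mm above it (z). The bar can turn between the fingers as the cover swings.
- slide_bolt (a joint): Travel of the bolt in its slot, m: found at 0, the end away from the handle; runs 0.024 towards the handle (box's -y). Stiff (2.5 N): it stays where it is left. At one end its hook under the cover holds the cover shut, at the other it is free; which is which depends on a strike plate hidden inside the box, fitted at either end, so it cannot be seen.
- thumb_piece (a point): Centre of the bolt's upright thumb piece: dark steel block 24 mm in x, 12 mm in y (sliding direction), its top 23.5 mm above the cover's top face, this point 13.5 mm above it. In line with the handle bar, 127 mm to the +y side of the bar's middle when the bolt is at 0, 103 mm at 0.024. Can be pinched from above or pushed with closed fingers.
- screwdriver: Screwdriver with a wooden handle, 200 mm long, lying in front of the box. Bystander.
- tape_roll: Black roll of tape, 90 mm across and 19 mm high, lying flat near the box's left-hand front corner. Bystander.
- grease_jar: White jar with a black cap, 60 mm across and 70 mm high, standing near the box's left-hand (+y) end. Bystander.
- parts_bin: Blue open plastic bin with black nuts, 100 x 150 mm and 60 mm high, near the box's right-hand (-y) end. Bystander.

How it is judged:
By the outcome, as a careful person would: the job done as asked, in the order asked, and still so for the second after the job is handed in, while the arm keeps its last pose, push and grip.
It also fails if it takes over 51 s, if anything falls off the work surface, if the arm or the gripper's body presses on something with over 40 N, if the wrist force passes 120 N, or if a joint passes its speed limit or range.

## Working session

There is one attempt and no reset: what is moved stays moved. The work goes in short steps, Python scripts to look and compute and a tool call to move; the robot and the scene stay as the last step left them, time stands still between calls to the robot, and variables do not carry over. Pictures are saved under pics/ and viewed, about 8 in all and at most 12, crops included, and the job is handed in when it is done.

Besides the shell and the picture viewer there is one more tool, called after "Request:" in YAML: its name, and indented under it one key for each argument. drive_tool: Moves the arm, as the interface text tells. Its arguments: {"type":"object","properties":{"steps":{"type":"array"},"grip_force":{"type":"number"}},"required":["steps"]}

```bash
mkdir -p pics; cat > h.py <<'E'
import numpy as np,cv2
from workcell import monitor,grab_frame,workorder
from scipy.spatial.transform import Rotation as R
def snap(n,f):
    d=grab_frame(n); cv2.imwrite('pics/'+f,cv2.cvtColor(d['frame'],cv2.COLOR_RGB2BGR)); 
    import pickle; pickle.dump({k:v for k,v in d.items()},open('pics/'+f+'.pkl','wb')); return d
def ray(d,u,v):
    f=210/np.tan(np.radians(d['vertical_fov'])/2)
    o=d['orientation']; M=R.from_euler('xyz',o).as_matrix() if np.size(o)==3 else (np.array(o) if np.size(o)==9 else R.from_quat(o).as_matrix())
    r=M@np.array([(u-d['cx'])/f,(v-d['cy'])/f,1]); return np.array(d['xyz']),r/np.linalg.norm(r)
def tri(d1,p1,d2,p2):
    a,r=ray(d1,*p1);b,s=ray(d2,*p2)
    t=np.linalg.lstsq(np.c_[r,-s],b-a,rcond=None)[0]
    A=a+t[0]*r;B=b+t[1]*s
    return (A+B)/2,np.linalg.norm(A-B)
def atz(d,p,z):
    a,r=ray(d,*p);return a+r*(z-a[2])/r[2]
E
python3 - <<'E'
from h import *
for n in ('side','top'):
    d=snap(n,n+'1.png'); print({k:v for k,v in d.items() if k!='frame'})
print(monitor.observe())
E
```

```text
{'vertical_fov': 56.48881575698448, 'cx': 278.73951130069014, 'cy': 214.26731086718928, 'xyz': array([ 0.20294231, -0.58897246,  0.82181812]), 'orientation': array([-2.37823176, -0.01542379, -0.49750559])}
{'vertical_fov': 56.503398756459156, 'cx': 277.5999770519366, 'cy': 205.8831170434727, 'xyz': array([0.38554076, 0.04611447, 1.17051607]), 'orientation': array([-2.98404777, -0.03278331, -1.59403771])}
{'clock': 0.1, 'qpos': array([-1.20222163,  0.5219119 , -0.03629946,  1.59990036,  0.02121051,
        1.02110787, -0.11281391]), 'qd': array([-0.00046811, -0.00282203, -0.00026665, -0.00330925,  0.00093887,
        0.00133142,  0.00131638]), 'joint_efforts': array([ 3.96085568e-03, -9.28477693e+01,  1.98385611e+00, -3.70532191e+01,
        1.81341113e-02,  5.47249481e-03, -4.31059664e-05]), 'position': array([0.26544303, 0.56550985, 0.21332824]), 'tool_rot': array([-1.57088394e+00,  9.38329921e-04,  1.13197703e+00]), 'force': array([-0.64698489,  1.16920971, -0.60794524]), 'moment': array([-0.01939694, -0.05748719, -0.04371119]), 'grip_width': 0.08571961916965269}
```

View pics/side1.png

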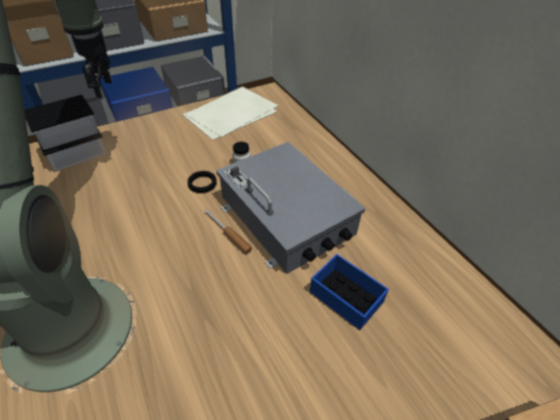

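View pics/top1.png

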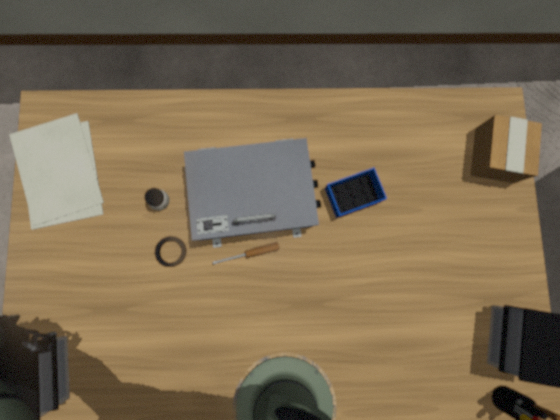

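The side view shows the box at about (290,205) with the handle near (258,192). The top view shows the box at about (250,190), the handle at about (253,219) and the thumb piece at about (210,225). Next I'll enlarge both.

```bash
python3 - <<'E'
import cv2,numpy as np
a=cv2.imread('pics/side1.png')[150:220,210:290]
b=cv2.imread('pics/top1.png')[200:245,180:285]
a=cv2.resize(a,None,fx=5,fy=5,interpolation=cv2.INTER_CUBIC)
b=cv2.resize(b,None,fx=5,fy=5,interpolation=cv2.INTER_CUBIC)
c=np.zeros((590,530,3),np.uint8);c[:350,:400]=a;c[360:585,:525]=b
cv2.imwrite('pics/crop1.png',c)
E
```

```text
(no output)
```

View pics/crop1.png

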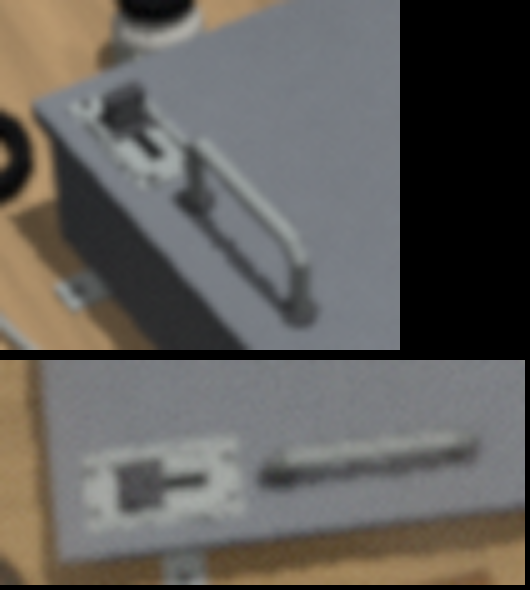

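```bash
python3 - <<'E'
from h import *
import pickle
s=pickle.load(open('pics/side1.png.pkl','rb'));t=pickle.load(open('pics/top1.png.pkl','rb'))
for n,a,b in [('barL',(250,178.8),(233.2,219.4)),('barR',(270,199.5),(274.5,216)),('thumbtop',(235,168.3),(207.8,225)),('FL',(217,170.5),(192,240)),('FR',(288,250),(318,225)),('BL',(288,146),(185,151)),('BR',(362,209),(307,139.5))]:
    p,e=tri(s,a,t,b);print(n,p.round(4),round(e,4))
for n,b,z in [('barL',(233.2,219.4),.151),('barR',(274.5,216),.151),('th',(207.8,225),.1295),('FL',(192,240),.106),('FR',(318,225),.106),('BL',(185,151),.106),('BR',(307,139.5),.106)]: print(n,atz(t,b,z).round(4))
E
```

```text
barL [0.5156 0.1263 0.1424] 0.0031
barR [0.5194 0.0178 0.1584] 0.0008
thumbtop [0.5027 0.1944 0.133 ] 0.0023
FL [0.4659 0.2407 0.1051] 0.0023
FR [ 0.501  -0.1034  0.1066] 0.005
BL [0.7168 0.2675 0.0886] 0.0055
BR [ 0.7391 -0.0789  0.11  ] 0.0061
barL [0.513  0.1261 0.151 ]
barR [0.52   0.0177 0.151 ]
th [0.502  0.1952 0.1295]
FL [0.4647 0.2409 0.106 ]
FR [ 0.4987 -0.1025  0.106 ]
BL [0.7141 0.263  0.106 ]
BR [ 0.7434 -0.0808  0.106 ]
```

The heights and sizes agree with the text:
- The bar's middle is at about (0.516, 0.072, 0.151).
- The yaw is about 0.093 rad.
- The thumb piece is at about (0.503, 0.196).

I'll move to above the handle with the jaws across the bar.

Request:
drive_tool:
  steps: [60,16.5,-33,0,-4,60,16.5,-33,0,-4,60,16.5,-33,0,-4,60,16.5,-33,0,-4,60,16.5,-33,0,-4]
  grip_force: 40

```text
clock: 0.52
position: [0.3484, 0.3989, 0.2136]
tool_rot: [-1.571, 0.0, 0.779]
force: [2.1, 1.0, 0.5]
grip_width: 0.06
```

Request:
drive_tool:
  steps: [60,16.5,-33,0,-4,60,16.5,-33,0,-4,60,16.5,-33,0,-4,60,16.5,-33,0,-4,60,16.5,-33,0,-4]

```text
clock: 0.93
position: [0.4309, 0.234, 0.2138]
tool_rot: [-1.571, 0.0, 0.43]
force: [1.3, 0.7, -0.2]
grip_width: 0.0599
```

Request:
drive_tool:
  steps: [60,16.5,-33,0,-4,60,16.5,-33,0,-4,60,16.5,-33,0,-4,60,16.5,-33,0,-4,60,0,0,0,0]

```text
clock: 1.35
position: [0.4987, 0.0972, 0.214]
tool_rot: [-1.573, -0.001, 0.143]
force: [-0.4, -1.3, -0.2]
grip_width: 0.06
```

Request:
drive_tool:
  steps: [60,9,-13,0,-1.5,60,8,-12,0,-1.4,60,0,0,-15,0,60,0,0,0,0,60,0,0,0,0]

```text
clock: 1.77
position: [0.5133, 0.0787, 0.1984]
tool_rot: [-1.571, 0.002, 0.104]
force: [0.7, 0.5, 1.0]
grip_width: 0.06
```

```bash
python3 - <<'E'
from h import *
a=snap('side','s2.png')['frame'][130:220,200:300]
b=snap('top','t2.png')['frame'][195:245,180:300]
o=monitor.observe();print(o['position'],o['tool_rot'])
a=cv2.resize(a,None,fx=4,fy=4,interpolation=2);b=cv2.resize(b,None,fx=4,fy=4,interpolation=2)
c=np.zeros((570,490,3),np.uint8);c[:360,:400]=a;c[365:565,:480]=b
cv2.imwrite('pics/crop2.png',c[...,::-1])
E
```

```text
[0.51362551 0.07909363 0.19913469] [-1.57071006e+00  7.32539081e-05  1.04574638e-01]
```

View pics/crop2.png

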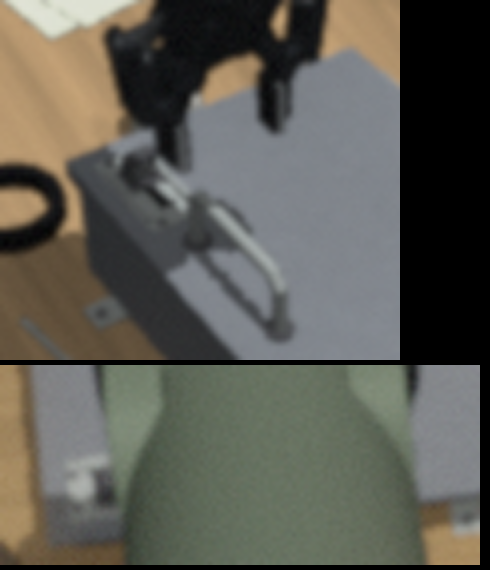

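The crop shows the fingertips at about (180,165) and (278,128), straddling the line of the bar and above it. The top view is blocked by the arm. The jaw margin is ±25 mm, so I'll descend.

Request:
drive_tool:
  steps: [60,2.5,-7,-10,-0.6,60,0,0,-15,0,60,0,0,-15,0,60,0,0,-13,0,60,0,0,0,0]

```text
clock: 2.28
position: [0.515, 0.0714, 0.1437]
tool_rot: [-1.571, 0.003, 0.093]
force: [-0.6, -0.8, -0.9]
grip_width: 0.0601
```

Request:
drive_tool:
  steps: [0,0,0,0,0,0,0,0,0,0,0,0,0,0,0,0,0,0,0,0,0,0,0,0,0]

```text
clock: 2.7
position: [0.5163, 0.0719, 0.1463]
tool_rot: [-1.571, -0.001, 0.094]
force: [0.7, 0.3, 0.6]
grip_width: 0.0005
```

The fingers closed on nothing (0.5 mm), so I'll look.

```bash
python3 - <<'E'
from h import *
a=snap('side','s3.png')['frame'][130:220,200:300]
cv2.imwrite('pics/crop3.png',cv2.resize(a,None,fx=6,fy=6,interpolation=2)[...,::-1])
def proj(d,p):
    f=210/np.tan(np.radians(d['vertical_fov'])/2); q=R.from_euler('xyz',d['orientation']).as_matrix().T@(np.array(p)-d['xyz']); return q[:2]/q[2]*f+[d['cx'],d['cy']]
import pickle
d=pickle.load(open('pics/s3.png.pkl','rb'))
for p in [(.5163,.0719,.1463),(.5163,.0719,.1323),(.5163,.0719,.151)]: print(((proj(d,p)-[200,130])*6).round())
E
```

```text
[353. 361.]
[354. 385.]
[353. 353.]
```

View pics/crop3.png

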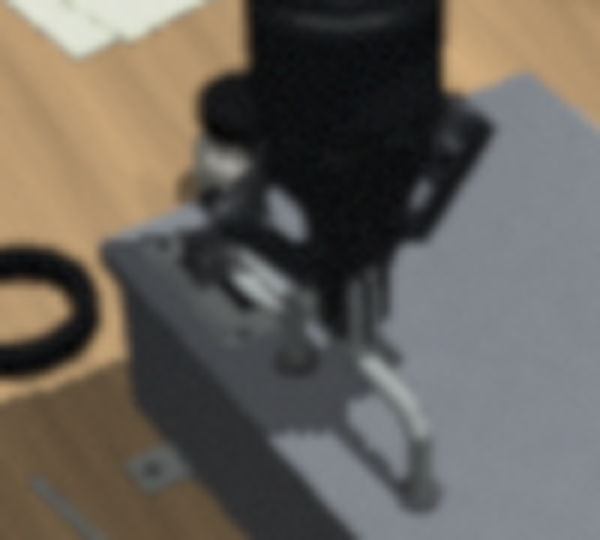

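```bash
python3 - <<'E'
import cv2
a=cv2.imread('pics/s3.png')[168:214,240:280]
a=cv2.convertScaleAbs(cv2.resize(a,None,fx=13,fy=13,interpolation=2),alpha=1.7,beta=15)
cv2.imwrite('pics/crop4.png',a)
E
```

```text
(no output)
```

View pics/crop4.png

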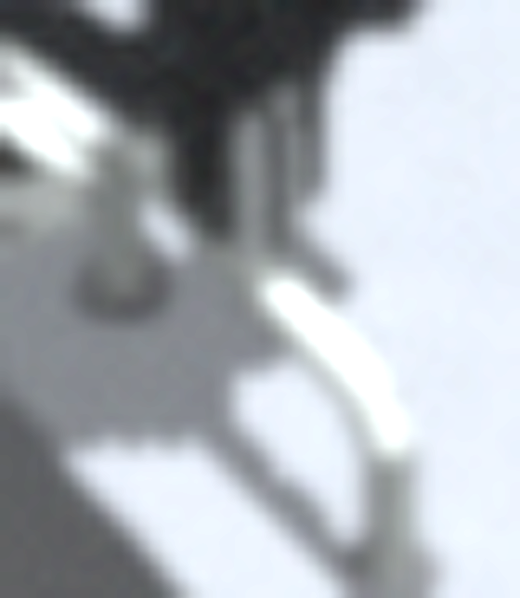

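```bash
cat >> h.py <<'E'
def proj(d,p):
    f=210/np.tan(np.radians(d['vertical_fov'])/2); q=R.from_euler('xyz',d['orientation']).as_matrix().T@(np.array(p)-d['xyz']); return q[:2]/q[2]*f+[d['cx'],d['cy']]
E
python3 - <<'E'
from h import *
import pickle
s1,s2,s3=[pickle.load(open(f'pics/{n}.png.pkl','rb')) for n in('side1','s2','s3')]
print('cal same',s1['xyz']-s3['xyz'],s1['orientation']-s3['orientation'])
u=np.array([np.cos(.1),np.sin(.1),0])
for w in(-.03,.03):
  for z in(.185,.194): print('s2',w,z,proj(s2,np.array([.5136,.079,z])+w*u))
u=np.array([np.cos(.094),np.sin(.094),0])
for z in(.132,.146,.16,.18,.2): print('s3',z,proj(s3,(.5163,.0719,z)))
print(monitor.observe()['grip_width'],monitor.observe()['force'])
E
```

```text
cal same [0. 0. 0.] [0. 0. 0.]
s2 -0.03 0.185 [245.86150799 181.72428458]
s2 -0.03 0.194 [245.69350507 178.93976672]
s2 0.03 0.185 [266.45171457 172.99836963]
s2 0.03 0.194 [266.42538116 170.22390563]
s3 0.132 [258.9927746  194.29561481]
s3 0.146 [258.87661505 190.28099915]
s3 0.16 [258.75806414 186.18373506]
s3 0.18 [258.58440883 180.18199561]
s3 0.2 [258.40549159 173.99839754]
-0.00015862559966556776 [ 0.63264343 -1.02165113 -0.43924268]
```

In both pictures the fingertips sit about 8 px higher than the pose reading predicts, roughly 24 mm in z. They therefore closed just above the bar. I'll open, go about 20 mm lower while watching the force, and close again.

Request:
drive_tool:
  steps: [50,0,0,0,0,50,0,0,0,0,50,0,0,0,0,50,0,0,-7,0,50,0,0,-7,0]

```text
clock: 3.17
position: [0.5162, 0.0719, 0.1314]
tool_rot: [-1.571, -0.001, 0.094]
force: [-0.2, 0.4, 0.6]
grip_width: 0.0501
```

Request:
drive_tool:
  steps: [50,0,0,-4,0,50,0,0,-2,0,50,0,0,0,0,0,0,0,0,0,0,0,0,0,0]

```text
clock: 3.58
position: [0.5161, 0.0717, 0.1259]
tool_rot: [-1.571, -0.0, 0.093]
force: [0.5, 0.1, 0.2]
grip_width: 0.0267
```

Request:
drive_tool:
  steps: [0,0,0,0,0,0,0,0,0,0,0,0,0,0,0,0,0,0,0,0,0,0,0,0,0]

```text
clock: 4.0
position: [0.5175, 0.072, 0.1263]
tool_rot: [-1.571, -0.003, 0.094]
force: [8.6, 0.5, -3.9]
grip_width: 0.008
```

```bash
python3 - <<'E'
from h import *
a=snap('side','s4.png')['frame'][168:214,230:290]
cv2.imwrite('pics/crop5.png',cv2.convertScaleAbs(cv2.resize(a,None,fx=12,fy=12,interpolation=2)[...,::-1],alpha=2,beta=20))
o=monitor.observe();print(o['grip_width'],o['force'],o['moment'],o['position'])
E
```

```text
0.008428425882039535 [ 7.39389087 -0.49860729 -5.0576444 ] [ 0.05869956 -1.72371929  0.0997018 ] [0.51757952 0.07194925 0.12627416]
```

View pics/crop5.png

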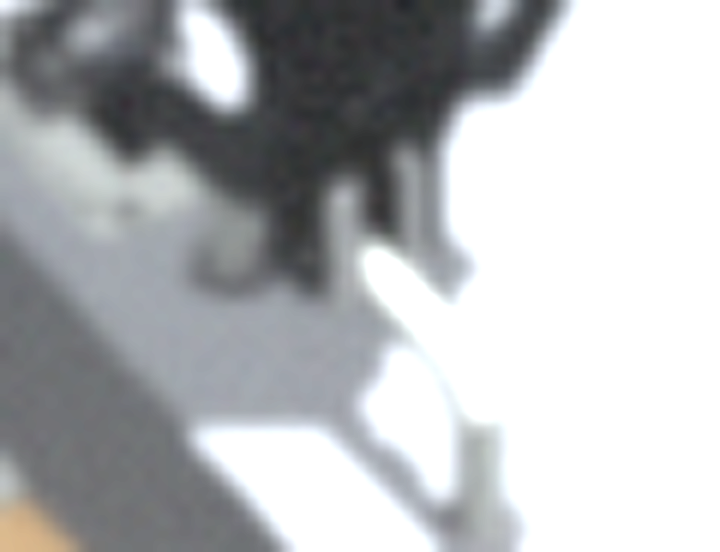

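The crop shows the bar between the pads near their tips, with the near pad tip at crop (340,305). I'll regrip 6 mm deeper and 2 mm further in x, since the sideways force means I'm slightly off centre.

Request:
drive_tool:
  steps: [35,0,0,0,0,35,0,0,0,0,35,2.5,0,-3,0,35,0,0,-3,0,35,0,0,0,0]

```text
clock: 4.47
position: [0.5183, 0.0717, 0.1191]
tool_rot: [-1.571, 0.001, 0.094]
force: [-0.6, 0.4, -0.3]
grip_width: 0.0353
```

Request:
drive_tool:
  steps: [0,0,0,0,0,0,0,0,0,0,0,0,0,0,0,0,0,0,0,0,0,0,0,0,0]

```text
clock: 4.88
position: [0.5177, 0.0717, 0.1198]
tool_rot: [-1.571, 0.002, 0.094]
force: [-6.1, -0.9, 3.8]
grip_width: 0.0084
```

Gripped. Now the tug: 3 mm per row, to about 12 mm.

Request:
drive_tool:
  steps: [0,-1,0,0,0,0,0,0,3,0,0,1,0,3,0,0,0,0,0,0,0,0,0,0,0]

```text
clock: 5.3
position: [0.519, 0.0718, 0.1258]
tool_rot: [-1.571, -0.001, 0.094]
force: [5.4, -0.2, -5.9]
grip_width: 0.008
```

Request:
drive_tool:
  steps: [0,0.5,0,2,0,0,0.5,0,2,0,0,0.5,0,2,0,0,0,0,0,0,0,0,0,0,0]

```text
clock: 5.72
position: [0.5191, 0.0718, 0.1298]
tool_rot: [-1.572, 0.002, 0.094]
force: [11.7, 1.1, -42.7]
grip_width: 0.008
```

The force jumped to 43 N after about 7 mm, so the bolt is holding. I'll lower, release, and go to the thumb piece.

Request:
drive_tool:
  steps: [0,-0.5,0,-4,0,0,-1,0,-4,0,0,-0.5,0,-4,0,0,0,0,0,0,40,0,0,0,0]

```text
clock: 6.13
position: [0.518, 0.0718, 0.12]
tool_rot: [-1.571, -0.0, 0.093]
force: [-0.2, 0.1, -0.7]
grip_width: 0.0188
```

Request:
drive_tool:
  steps: [50,0,0,0,0,50,0,0,0,0,50,0,0,15,0,50,0,0,20,0,50,0,0,25,0]

```text
clock: 6.55
position: [0.5175, 0.0716, 0.1797]
tool_rot: [-1.571, 0.002, 0.093]
force: [0.4, 1.0, 0.4]
grip_width: 0.0498
```

Request:
drive_tool:
  steps: [0,-3,38,0,0,0,-4,38,0,0,0,-4,38,0,0,0,-3,39,0,0,0,0,0,0,0]

```text
clock: 6.97
position: [0.5025, 0.233, 0.1795]
tool_rot: [-1.568, -0.0, 0.102]
force: [-1.4, 0.8, -0.4]
grip_width: -0.0002
```

Request:
drive_tool:
  steps: [0,0,0,-20,0,0,0,0,-15,0,0,0,0,0,0,0,0,0,0,0,0,0,0,0,0]

```text
clock: 7.38
position: [0.5045, 0.2247, 0.1456]
tool_rot: [-1.571, -0.001, 0.093]
force: [0.7, 0.8, 0.9]
grip_width: 0.0002
```

```bash
python3 - <<'E'
from h import *
d=snap('side','s5.png');a=d['frame'][135:195,205:275]
cv2.imwrite('pics/crop6.png',cv2.convertScaleAbs(cv2.resize(a,None,fx=10,fy=10,interpolation=2)[...,::-1],alpha=1.8,beta=15))
o=monitor.observe();p=o['position'];print(o['grip_width'],p)
g=lambda q:((proj(d,q)-[205,135])*10).round()
print('tip',g(p+[0,0,.012]),'thumbtop',g((.504,.197,.1295)))
E
```

```text
0.00023270092668038224 [0.50458718 0.22481854 0.14573824]
tip [251. 199.] thumbtop [297. 337.]
```

View pics/crop6.png

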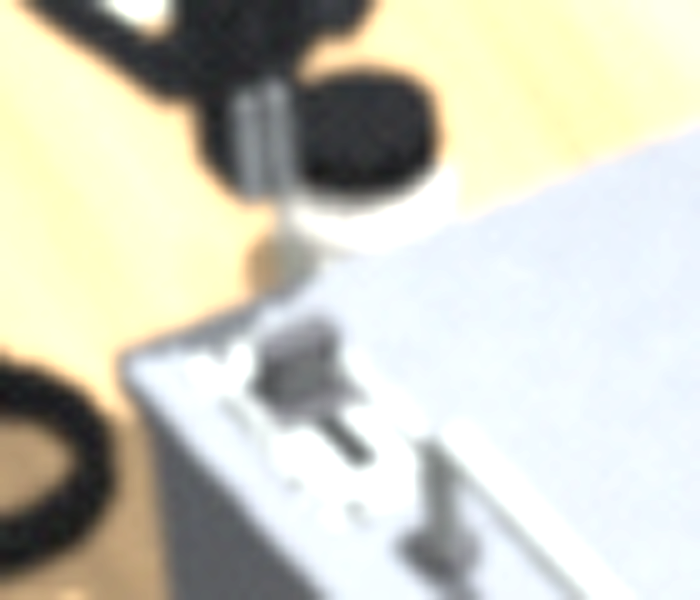

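The tip is at crop (262,198) and the thumb top at (297,340), both close to prediction. I'll descend beside the thumb piece.

Request:
drive_tool:
  steps: [0,0,1,-15,0,0,0,0,-13,0,0,0,0,-10,0,0,0,0,-4,0,0,0,0,0,0]

```text
clock: 7.85
position: [0.5039, 0.2256, 0.1025]
tool_rot: [-1.571, 0.001, 0.093]
force: [-0.3, -0.5, 0.3]
grip_width: 0.0003
```

Request:
drive_tool:
  steps: [0,0.5,-5,0,0,0,0.5,-5,0,0,0,0.5,-5,0,0,0,0,-3,0,0,0,0,0,0,0]

```text
clock: 8.27
position: [0.506, 0.2069, 0.1033]
tool_rot: [-1.571, -0.001, 0.092]
force: [0.3, 0.3, -0.1]
grip_width: 0.0002
```

Request:
drive_tool:
  steps: [0,0.5,-4,0,0,0,0.5,-4,0,0,0,0,-3,0,0,0,0.5,-3,0,0,0,0,-2,0,0]

```text
clock: 8.68
position: [0.5071, 0.1938, 0.103]
tool_rot: [-1.568, -0.001, 0.095]
force: [-1.4, 23.4, -0.5]
grip_width: -0.0004
```

The force of 23 N at y=0.194 matches the expected end stop (0.191). I'll back off, rise and check.

Request:
drive_tool:
  steps: [0,0,-2,0,0,0,0,0,0,0,0,0,8,0,0,0,0,10,10,0,0,0,10,30,0]

```text
clock: 9.1
position: [0.5051, 0.2167, 0.1402]
tool_rot: [-1.574, 0.006, 0.093]
force: [-0.3, -0.0, -0.3]
grip_width: 0.0001
```

Request:
drive_tool:
  steps: [0,0,0,35,0,0,0,0,20,0,0,0,0,0,0,0,0,0,0,0,0,0,0,0,0]

```text
clock: 9.52
position: [0.5066, 0.2173, 0.1971]
tool_rot: [-1.571, 0.001, 0.093]
force: [-0.5, -0.5, -1.0]
grip_width: -0.0002
```

```bash
python3 - <<'E'
from h import *
d=snap('side','s6.png');a=d['frame'][135:195,205:275]
cv2.imwrite('pics/crop7.png',cv2.convertScaleAbs(cv2.resize(a,None,fx=10,fy=10,interpolation=2)[...,::-1],alpha=1.8,beta=15))
o=monitor.observe();print(o['position'],o['force'])
E
```

```text
[0.50649092 0.21726725 0.19679866] [0.15577714 0.18568429 0.02508626]
```

View pics/crop7.png

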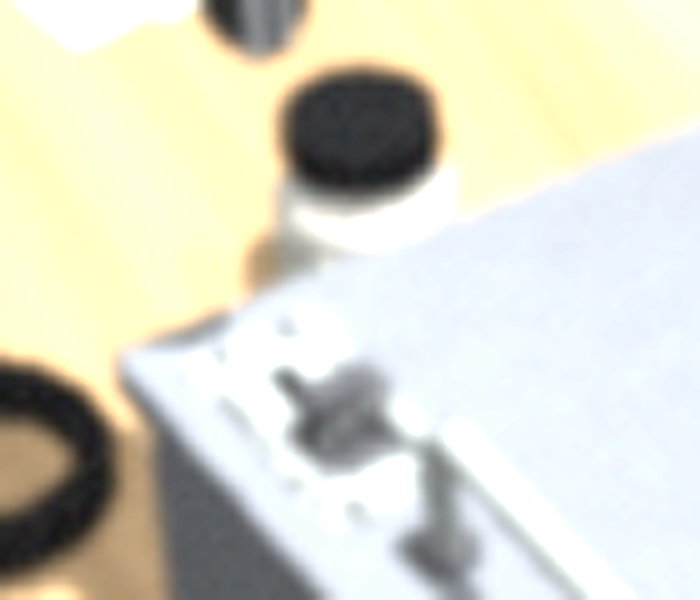

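The thumb piece has moved from (297,340) to about (345,388) in the crop, across to the far end of the slot. Back to the handle.

Request:
drive_tool:
  steps: [45,3,-36,0,0,45,3,-36,0,0,45,3,-36,0,0,45,2,-37,0,0,45,0,0,0,0]

```text
clock: 9.98
position: [0.5176, 0.0651, 0.1971]
tool_rot: [-1.574, 0.002, 0.086]
force: [-0.0, -1.6, 0.2]
grip_width: 0.0451
```

Request:
drive_tool:
  steps: [45,0,0,-20,0,45,0,0,-25,0,45,0,0,-20,0,45,0,0,-12,0,45,0,0,0,0]

```text
clock: 10.4
position: [0.5161, 0.0722, 0.1177]
tool_rot: [-1.572, 0.005, 0.093]
force: [-0.3, -0.1, -0.9]
grip_width: 0.0451
```

Request:
drive_tool:
  steps: [0,0,0,0,0,0,0,0,0,0,0,0,0,0,0,0,0,0,0,0,0,0,0,0,0]
  grip_force: 50

```text
clock: 10.82
position: [0.5176, 0.0727, 0.1215]
tool_rot: [-1.571, 0.001, 0.094]
force: [-5.7, -1.4, 5.0]
grip_width: 0.0083
```

```bash
python3 - <<'E'
import numpy as np
t=np.arange(0,0.91,.05);x=-215*np.cos(t)+49*np.sin(t);z=215*np.sin(t)+49*np.cos(t)
for i in range(len(t)-1):
    d=x[i+1]-x[i];print(i,round(d*.9957,1),round(d*.093,1),round(z[i+1]-z[i],1))
E
```

```text
0 2.7 0.3 10.7
1 3.2 0.3 10.5
2 3.8 0.4 10.4
3 4.3 0.4 10.2
4 4.8 0.4 9.9
5 5.3 0.5 9.7
6 5.7 0.5 9.4
7 6.2 0.6 9.1
8 6.6 0.6 8.8
9 7.1 0.7 8.4
10 7.5 0.7 8.1
11 7.9 0.7 7.7
12 8.2 0.8 7.3
13 8.6 0.8 6.9
14 8.9 0.8 6.4
15 9.2 0.9 6.0
16 9.5 0.9 5.5
17 9.8 0.9 5.0
```

Request:
drive_tool:
  steps: [0,0,0,3,0,0,1,0,4,0,0,1,0,4,0,0,0.5,0,4,0,0,0,0,0,0]

```text
clock: 11.23
position: [0.5215, 0.0731, 0.1369]
tool_rot: [-1.57, -0.002, 0.094]
force: [4.8, 1.1, -6.6]
grip_width: 0.0083
```

The cover has risen 15 mm at about 7 N, so it is free. I'll continue along the arc.

Request:
drive_tool:
  steps: [0,2.5,0.2,7,0,0,3.8,0.4,10.4,0,0,4.3,0.4,10.2,0,0,4.8,0.4,9.9,0,0,5.3,0.5,9.7,0]

```text
clock: 11.65
position: [0.541, 0.0751, 0.1835]
tool_rot: [-1.57, 0.001, 0.094]
force: [-0.5, 3.3, -5.8]
grip_width: 0.0079
```

Request:
drive_tool:
  steps: [0,5.7,0.5,9.4,0,0,6.2,0.6,9.1,0,0,6.6,0.6,8.8,0,0,7.1,0.7,8.4,0,0,0,0,0,0]

```text
clock: 12.07
position: [0.5665, 0.0777, 0.2199]
tool_rot: [-1.57, 0.002, 0.094]
force: [-12.6, 3.5, 2.9]
grip_width: 0.0072
```

Request:
drive_tool:
  steps: [0,-1.5,0,1.5,0,0,0,0,0,0,0,7,0.7,8.3,0,0,7.5,0.7,8,0,0,0,0,0,0]
  grip_force: 50

```text
clock: 12.48
position: [0.5822, 0.0793, 0.2371]
tool_rot: [-1.571, -0.004, 0.094]
force: [13.8, 4.2, -22.0]
grip_width: 0.0075
```

Request:
drive_tool:
  steps: [0,0.8,0,-0.9,0,0,7.9,0.6,7.6,0,0,8.2,0.6,7.1,0,0,0,0,0,0,0,0,0,0,0]

```text
clock: 12.9
position: [0.5968, 0.0808, 0.2499]
tool_rot: [-1.57, 0.0, 0.094]
force: [5.6, 6.5, -12.8]
grip_width: 0.0078
```

Request:
drive_tool:
  steps: [0,8.6,1,6.5,0,0,8.9,1,6.1,0,0,0,0,0,0,0,0,0,0,0,0,0,0,0,0]

```text
clock: 13.32
position: [0.6137, 0.0826, 0.2622]
tool_rot: [-1.57, 0.002, 0.094]
force: [2.0, 5.0, -10.7]
grip_width: 0.0075
```

```bash
python3 - <<'E'
from h import *
d=snap('side','s7.png');a=d['frame'][80:280,170:400]
cv2.imwrite('pics/crop8.png',cv2.resize(a,None,fx=3,fy=2.99,interpolation=2)[...,::-1])
o=monitor.observe();print(o['position'],o['force'])
E
```

```text
[0.61361838 0.08256703 0.26217716] [  2.51952795   4.84730047 -11.3501781 ]
```

View pics/crop8.png

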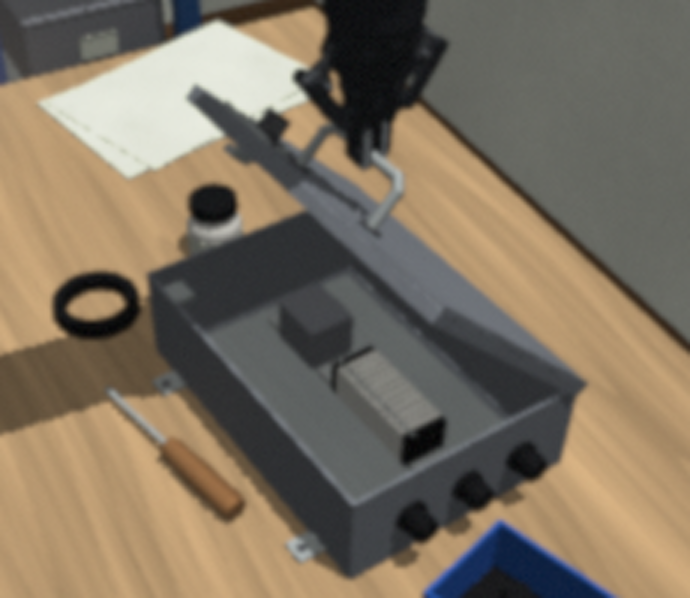

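The crop shows the cover at about 45°, the bar in the pads, and the neighbouring things undisturbed. I'll go a little further for margin.

Request:
drive_tool:
  steps: [0,9.4,1.2,5.5,0,0,9.7,1.2,5,0,0,0,0,0,0,0,0,0,0,0,0,0,0,0,0]

```text
clock: 13.78
position: [0.6327, 0.0846, 0.2736]
tool_rot: [-1.57, 0.001, 0.094]
force: [-5.0, 3.9, 2.5]
grip_width: 0.0075
```

Request:
drive_tool:
  steps: [0,0,0,0,0,0,0,0,0,0,0,0,0,0,0,0,0,0,0,0,0,0,0,0,0]

```text
clock: 14.2
position: [0.6326, 0.0846, 0.2736]
tool_rot: [-1.57, 0.001, 0.094]
force: [-4.2, 2.7, 1.6]
grip_width: 0.0075
```

```bash
python3 - <<'E'
from h import *
d=snap('side','s8.png');a=d['frame'][80:280,170:400]
cv2.imwrite('pics/crop9.png',cv2.resize(a,None,fx=3,fy=2.99,interpolation=2)[...,::-1])
h=np.array([.5172,.0717])+.215*np.array([.9957,.093])
for th in(42,45,48,51,54):
    t=np.radians(th)
    P=lambda x,y,z:((proj(d,[*(h+x*np.array([.9957,.093])+y*np.array([-.093,.9957])),.102+z])-[170,80])*[3,2.99]).round()
    c,s=np.cos(t),np.sin(t)
    print(th,'frontL',P(-.25*c+.004*s,.174,.25*s+.004*c),'bar',P(-.215*c+.049*s,0,.215*s+.049*c))
o=monitor.observe();print(o['position'],o['force'],o['grip_width'])
E
```

```text
42 frontL [190.  94.] bar [359. 163.]
45 frontL [198.  82.] bar [369. 152.]
48 frontL [207.  69.] bar [379. 142.]
51 frontL [217.  57.] bar [390. 132.]
54 frontL [227.  46.] bar [401. 123.]
[0.63261926 0.08461352 0.27359446] [-5.5555878   3.6141966   2.23364585] 0.007941000153358035
```

View pics/crop9.png

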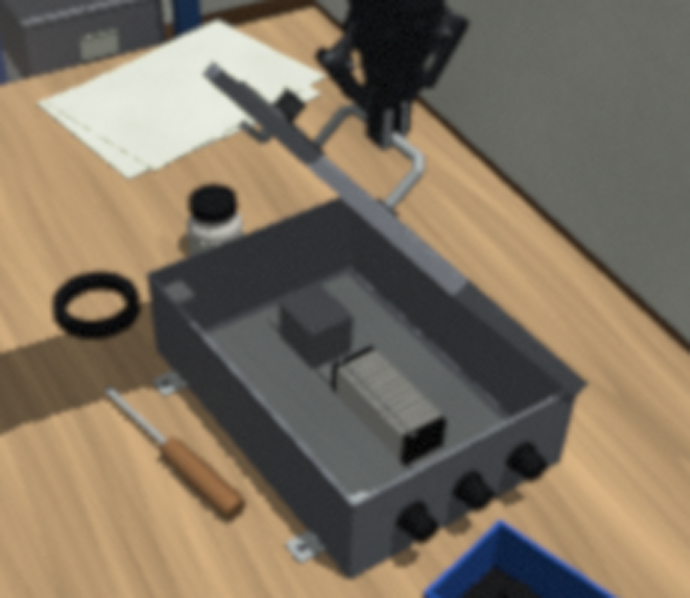

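The front-left cover corner at crop (210,68) corresponds to about 49°, and the bar at about (387,130) to about 50°. The grip is firm, forces are small and the bystanders have not moved.

```bash
python3 -c "
from h import *
print(workorder.job_done())"
```

```text
the job is handed in; nothing more can be done
None
```

The junction box cover is open at about 49–50° and the gripper is still holding it there. I handed the job in at about 14 s of the 51 s allowed.

- **Tug:** I pulled the handle up and it stopped dead after about 7 mm with 43 N, so the bolt was holding.
- **Bolt:** I lowered the cover, released it and pushed the thumb piece across with closed fingers until 23 N showed the end stop. A picture then showed it at the other end of its slot.
- **Lift:** I gripped the handle again. The cover came up freely at about 7 N, and I took it along its arc.

**Last checks:**
- The grip opening was steady at 7.5–8 mm and the wrist force was under 8 N.
- The things visible in the last picture (jar, tape, screwdriver and the visible part of the bin) looked unmoved. I did not check the rest of the bin.

**What disagreed:**
- The fingertips sat about 24 mm higher than the pose reading implied. The first closing was therefore just above the bar and caught nothing; I corrected it by camera and touch.
- The grip opening on the 10 mm bar read about 8 mm.
- During the lift the force briefly reached about 26 N because I was slightly off the arc, and I trimmed that out.

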